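Seat a turned flange in its three-point inspection nest

TASK

Put the round steel flange flat on the open end of the grey fixture plate, then nudge it along the side rail, under the rail's lip, past the sprung brass roller until it snaps home and sits against the rail, the stop pin and the roller together. Stop pushing once it has snapped home - do not ram it against the stop pin - and let go. Leave the other things on the bench alone.

Things in the scene. Friction and masses are not known exactly. Their poses are not given: they have to be found in the camera images.
- flange: Loose round steel part, about 0.6 kg: a disc 80 mm in diameter and 16 mm thick, with a plain hub 36 mm in diameter standing 28 mm above the disc on its centre (44 mm high in all). Origin: centre of the underside; z points up along the hub. Starts flat on the bench.
- nest (a point): Point on the fixture plate's top face (12 mm above the bench) where the centre of the flange's underside is when the flange is fully home. Its axes are the fixture's: x is the direction in which the flange is pushed home, y points from the rail to the roller, z up.
- loading_spot (a point): Point on the fixture plate's top face (12 mm above the bench), 95 mm before the nest (against x) and 4 mm further from the rail: the middle of the open end, where the flange can be set down clear of rail, roller and pin. Same axes as the nest. A flange centred here reaches to 5 mm from the plate's end.
- fixture: Grey anodised aluminium plate 210 x 170 x 12 mm (x, y, z), fastened to the bench; origin: centre of its underside, x: direction in which the flange is pushed home, y: left of that. Steel rail at its right (-y), stop pin at the far end, sprung roller at the left with a blue housing 61 to 93 mm left of the nest, top 46 mm above the bench. Oiled: the flange slides easily.
- rail: Steel side rail, its guiding face along the fixture's x, 40 mm to the right (-y) of the nest, from 55 mm before the nest (rounded entry end) to 50 mm beyond it. A dark lip overhangs that face by 6 mm, underside 20 mm and top 26 mm above the plate; the flange slides under it. Origin: on the plate, at the face, 3 mm beyond the nest.
- stop_pin: Fixed steel stop pin 12 mm in diameter at the far end, 46 mm from the nest, 30 degrees to the left of the fixture's x; its dark head, 24 mm in diameter, overhangs the flange, underside 20 mm and top 26 mm above the plate. Origin: on its axis, on the plate.
- roller_axis (a point): Axis of the sprung upright brass roller, 16 mm in diameter; its dark holder's top is 20 mm above the plate. Free, it stands 27.5 mm before the nest in x and 36.8 mm to its left, narrowing the way in; the passing flange pushes it left by up to 11 mm, then it springs back behind the flange and holds it home. Axes as the fixture's.
- roller (a joint): Travel of the roller away from the rail, in m: 0 free, 0.011 as the flange's widest part passes (27 mm before home), about 0.002 with the flange home behind it, end stop 0.014. Spring 4 N at 0, plus 250 N/m. The push along x rises to 5 to 9 N where flange meets roller (some 58 to 45 mm before home), falls to nothing by 8 mm before home; then the spring drives it home.
- oil_can: Bystander: red oil can with a long spout, 68 mm in diameter, 165 mm high. Origin: centre of its underside.
- screw_tin: Bystander: open round tin, 76 mm in diameter, 50 mm high. Origin: centre of its underside.
- marking_blue: Bystander: small blue bottle with black cap, 33 mm in diameter, 68 mm high. Origin: centre of its underside.
Not all that is in view belongs to the job. What is shaped like the flange but blue is not meant.

How it is judged:
At the end, for the whole second after the job is handed in: The flange lies at rest, hub up and flat (within 0.05 rad) on the plate, its centre within 3 mm of the nest, touching both the rail and the stop pin (more than 0.2 N each), with the roller sprung back behind it (roller travel 0.5 to 4.5 mm) (horizontal distance between flange and nest below 0.003 m and z of flange in the frame of nest below 0.003 m and angle between flange's own z axis and vertical below 0.05 rad and contact force between flange and rail above 0.2 N and contact force between flange and stop_pin above 0.2 N and value of joint roller between 0.0005 and 0.0045 m and linear speed of flange below 0.01 m/s).
It fails at once if the flange is rammed against the stop pin (more than 40 N) (contact force between flange and stop_pin above 40 N).
It fails at once if the oil can, screw tin or blue bottle is shifted by more than 30 mm (distance of any of oil_can, screw_tin, marking_blue from where it was at the start of the episode above 0.03 m).
It also fails if it takes over 43 s, if anything falls off the work surface, if the arm or the gripper's body presses on something with over 40 N, if the wrist force passes 120 N, or if a joint passes its speed limit or range.

ROBOT

A 7-joint arm with a two-finger parallel gripper is mounted at the origin on a cart in front of the work surface, level with it; the furniture and walls round the work are solid. World frame = base frame: x ahead of the robot, y to its left, z up, the work surface at z = 0. Lengths are in m, angles in rad, forces in N, time in s.
With the tool pointing down it reaches from about 0.4 to 0.85 m from the base axis. Payload 4.5 kg.
Tool frame: the origin (TCP) lies at the centre of the arm's flange, where the gripper is bolted on; the fingertips stand 173 mm ahead of it and the grasp point (between the pads) lies 155 mm ahead of it; z points along the fingers, y is the line along which they close (so a half turn about z gives the same grasp; the last joint's range is limited). The gripper opens to 85 mm and grips with 20 to 120 N. Pads are 22 mm wide; open, the fingers measure 114 mm over their backs; the gripper's body (76 mm by 85 mm) begins 54 mm behind the grasp point. The pads swing forward as they close: fully open they stand 13 mm farther back than shut.
Start: joints at [-1.237, 0.689, -0.195, 1.565, 0.157, 0.902, -0.215], TCP at [0.185, 0.597, 0.405] pointing down, gripper open.
Joint ranges: [-3.01, 3.01], [-0.46, 2.08], [-1.47, 1.51], [0.13, 2.56], [-1, 4.14], [0.04, 2.09], [-2.66, 2.66]. Speed limits (rad/s): [2.57, 2.57, 3.14, 3.14, 3.14, 3.14, 3.14].

INTERFACE

Orientations are given as a unit quaternion [x, y, z, w].
In Python, from station import bot, vision gives the robot as it stands. The module is installed in compiled form; this text tells all that it offers.
- The arm moves only by the tool send_rows, never from a script. Its argument "deltas" is text: rows parted by semicolons, each of 4 numbers parted by spaces: the shift along the tool's x, y, z in units of 40 mm (1.0 is 40 mm), then the turn about the tool's z in units of 6 degrees (1.0 is 6 degrees). A call has exactly 8 rows; each row is the pose to reach, as a shift and turn from the pose commanded when the call began, along the tool's axes at that moment; what a row does not reach only later rows make up. A row lasts 1/12 s, in which the tool goes at most 41.7 mm and 7.16 degrees, less where a joint would pass 70% of its speed; a pose out of reach is approached as far as the arm can. A call with a gripper value outside its range is refused whole. "claw" is the finger opening in mm, from 0 to 85.4, set as the call begins (left out, the last holds). The fingers move at their own pace and stop on an object; the grip force is fixed at half the most. Time passes only in rows, so rows that repeat a pose let the fingers close, or fill a call up. It gives the time, the measured TCP pose, the force, the opening and the grip force at its end, in the units of the state.
- bot.read_state(): the state, without advancing time (a new reading comes with each control period).
- vision.get_image(name): name is "scene" or "top" or "wrist"; returns the picture (400x640x3 uint8, blue, green, red); there is no depth.
- vision.camera_model(name): a dict with "K" (3x3 intrinsics, pixels), "world_from_camera" (4x4, takes a point from camera to world coordinates). Camera axes: x right, y up, looking along -z (the intrinsics and any distortion apply to the point x, -y, -z); pixel columns grow to the right and rows downward; lengths in m; the calibration is good to about 2 mm. A picture is of the moment at which its call begins: read the wrist's pose just before it. camera_model takes no time and is no camera call; for the wrist camera it gives the pose at the moment of the call.
- bot.job_done(): hands the job in; it is judged then, once.
Trained networks look in the newest picture that a camera, given by its name, has taken for a name from the list of things; names that differ only in an ending like _2 or _b are one class to them, and where a whole thing is asked for, a point or a joint stands for the part that bears it (a point fixed in the world has none). Each returns a list of dicts, best first, with "score" (0 to 1); they miss things now and then, are a little off and sometimes report something else, mostly with a low value. They report only what shows in the picture. A call takes as long as a camera call. They do not tell look-alikes from the thing itself.
- vision.search_frame(camera, target): "box" ([centre column, centre row, width, height] as shares, 0 to 1, of the picture: columns of its width, rows of its height, round what is visible of it).
- vision.pinpoint(camera, target): "at" ([column, row] as shares, 0 to 1, of the picture: columns of its width, rows of its height: a listed point, or the origin of a listed thing).
The state is a dict: "t": time; "q": joint angles; "qd": joint speeds; "tau": joint torques, N m; "tcp_pos": TCP position; "tcp_rot": TCP orientation; "wrist_force": force on the tool from outside, world axes, zero at the start; "ft_torque": the same for the moment, N m; "grip_width": finger opening in m; "grip_force": force on a finger pad.
Only numpy, scipy, OpenCV 4.12 (cv2) and the standard library are available. Lean on these libraries where they do the work, as an engineer would, in place of code of your own. Each camera call takes 0.05 s, during which the arm holds its last target. There are 200 camera calls.

## Working session

There is one attempt and no reset: what is moved stays moved. The work goes in short steps, Python scripts to look and compute and a tool call to move; the robot and the scene stay as the last step left them, time stands still between calls to the robot, and variables do not carry over. Pictures are saved under pics/ and viewed, at most 10 in all, crops included, and the job is handed in when it is done.

Besides the shell and the picture viewer there is one more tool, called after ">>>" as name(argument=value, ...) on one line, values as JSON. send_rows: Moves the arm, as the interface text tells. Its arguments: {"type":"object","properties":{"deltas":{"type":"string"},"claw":{"type":"number"}},"required":["deltas"]}

```bash
mkdir -p pics; cat > h.py <<'E'
import numpy as np, cv2
from station import bot, vision
def px(c,at): return np.array([at[0]*640,at[1]*400])
def ray(m,uv):
    K=np.array(m["K"]);T=np.array(m["world_from_camera"])
    d=np.linalg.inv(K)@[uv[0],uv[1],1.]; d=T[:3,:3]@[d[0],-d[1],-d[2]]
    return T[:3,3],d/np.linalg.norm(d)
def onz(m,uv,z):
    o,d=ray(m,uv); return o+d*(z-o[2])/d[2]
def proj(m,p):
    K=np.array(m["K"]);T=np.linalg.inv(np.array(m["world_from_camera"]))
    q=T@np.append(p,1); v=K@[q[0],-q[1],-q[2]]; return v[:2]/v[2]
def tri(rs):
    A=0;b=0
    for o,d in rs:
        P=np.eye(3)-np.outer(d,d);A=A+P;b=b+P@o
    return np.linalg.solve(A,b)
E
python3 - <<'E'
from h import *
s=bot.read_state();print(s["t"],s["tcp_pos"],s["tcp_rot"],s["wrist_force"])
Z={"flange":0,"nest":.012,"loading_spot":.012,"fixture":0,"rail":.012,"stop_pin":.012,"roller_axis":.022,"oil_can":0,"screw_tin":0,"marking_blue":0}
ims=[]
for c in("scene","top"):
    im=vision.get_image(c);ims.append(im);m=vision.camera_model(c)
    print(c,np.round(m["K"],1).tolist(),np.round(np.array(m["world_from_camera"])[:3,3],3),[k for k in m])
    for n in Z:
        for r in vision.pinpoint(c,n)[:2]:
            u=px(c,r["at"]);print(n,round(r["score"],2),u.round(1),onz(m,u,Z[n]).round(4))
cv2.imwrite("pics/scene0.png",ims[0]);cv2.imwrite("pics/top0.png",ims[1])
print(bot.read_state()["t"])
E
```

```text
0.0 [0.18449423 0.59679324 0.40384638] [ 1.49275892e-01  9.88795139e-01 -9.34928183e-04 -7.83393995e-05] [-0.21038592 -0.2740337   0.00804246]
scene [[400.6, 0.0, 314.9], [0.0, 400.6, 199.4], [0.0, 0.0, 1.0]] [-0.13  -0.431  0.623] ['K', 'world_from_camera']
flange 0.79 [275.5 229.7] [0.519  0.0683 0.    ]
flange 0.79 [162.6 221.3] [0.4081 0.3543 0.    ]
nest 0.59 [408.9 253. ] [ 0.5779 -0.2618  0.012 ]
loading_spot 0.73 [380.3 268.2] [ 0.5    -0.2231  0.012 ]
fixture 0.9 [397.6 261.7] [ 0.551  -0.2456  0.    ]
rail 0.76 [425.6 260.5] [ 0.571  -0.3026  0.012 ]
stop_pin 0.6 [410.  252.7] [ 0.5801 -0.2636  0.012 ]
stop_pin 0.4 [414.2 241.8] [ 0.6225 -0.2598  0.012 ]
roller_axis 0.56 [390.3 251. ] [ 0.5531 -0.2253  0.022 ]
oil_can 0.21 [398.6 259.1] [ 0.5603 -0.2446  0.    ]
screw_tin 0.8 [354.7 186.2] [ 0.8052 -0.0207  0.    ]
screw_tin 0.3 [283.8 172.5] [0.7772 0.2127 0.    ]
marking_blue 0.58 [283.3 175.8] [0.7591 0.2025 0.    ]
marking_blue 0.32 [356.8 186. ] [ 0.8092 -0.0258  0.    ]
top [[372.3, 0.0, 318.8], [0.0, 372.3, 198.6], [0.0, 0.0, 1.0]] [0.549 0.028 1.15 ] ['K', 'world_from_camera']
flange 0.87 [304.5 181.3] [0.6456 0.0669 0.    ]
flange 0.73 [209.7 260.4] [0.4107 0.3644 0.    ]
nest 0.77 [414.7 198.1] [ 0.5835 -0.2692  0.012 ]
loading_spot 0.57 [399.2 227.8] [ 0.4942 -0.2185  0.012 ]
fixture 0.59 [405.7 207.7] [ 0.555  -0.2433  0.    ]
rail 0.69 [423.8 200.8] [ 0.5743 -0.2967  0.012 ]
stop_pin 0.72 [302.8 222.1] [0.52   0.0752 0.012 ]
stop_pin 0.48 [410.9 183.8] [ 0.6276 -0.2591  0.012 ]
roller_axis 0.48 [401.1 207.5] [ 0.5558 -0.2242  0.022 ]
oil_can 0.67 [411.9 195.4] [ 0.5924 -0.264   0.    ]
oil_can 0.62 [292.2 135.4] [0.7897 0.1011 0.    ]
screw_tin 0.59 [332.3 135.4] [ 0.7862 -0.0234  0.    ]
marking_blue 0.7 [263.3 145.6] [0.7604 0.1917 0.    ]
marking_blue 0.57 [409.8 197.4] [ 0.5864 -0.2572  0.    ]
1.1
```

View pics/scene0.png

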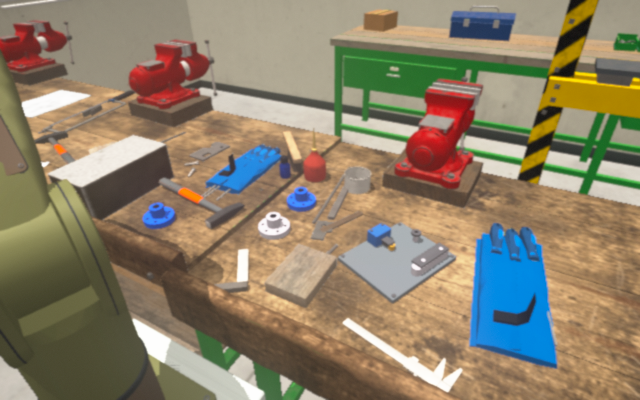

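View pics/top0.png

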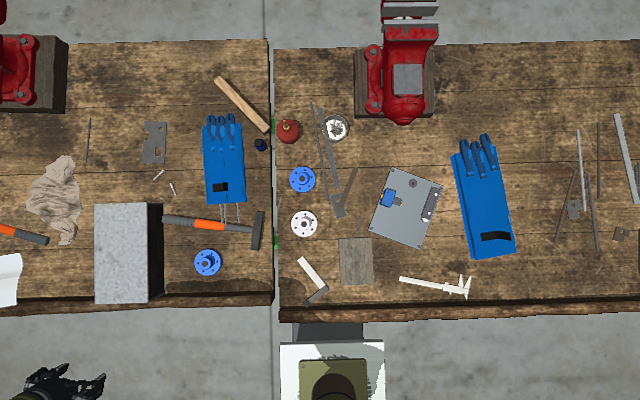

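The real flange is the pale one: scene (274,226), top (303,223). The blue lookalikes are at top (302,180) and (208,262). The plate is at top (405,207), with its push direction pointing up and slightly right in the image, rail on the right and roller on the left. Next I move toward the work area.

>>> send_rows(deltas="-0.5 -0.3 0 0.5; -1.3 -0.8 0 1.5; -2.2 -1.4 0 2.5; -3.2 -2 0 3.5; -4.2 -2.6 0 4.5; -5.1 -3.2 0 5.5; -5.9 -3.7 0 6.5; -6.5 -4 0 7", claw=85)

```text
t: 1.77
tcp_pos: [0.3871, 0.3648, 0.4049]
tcp_rot: [0.496, 0.868, -0.0, 0.0]
wrist_force: [0.6, 1.0, -0.2]
grip_width: 0.0851
grip_force: 0.0
```

```bash
cat >> h.py <<'E'
from scipy.spatial.transform import Rotation as R
def plan(p,yaw=None):
    "rows units for TCP to world p, tool y to yaw (deg)"
    s=bot.read_state();r=R.from_quat(s["tcp_rot"]);M=r.as_matrix()
    y=np.degrees(np.arctan2(M[1,1],M[0,1]));d=np.array(p)-s["tcp_pos"]
    t=0 if yaw is None else -((yaw-y+180)%360-180)/6
    print("t %.2f tcp"%s["t"],s["tcp_pos"].round(4) if hasattr(s["tcp_pos"],"round") else s["tcp_pos"],"yaw %.1f"%y,"F",np.round(s["wrist_force"],1),"w %.4f"%s["grip_width"],"UNITS",(M.T@d/.04).round(3),round(t,3),"dist",np.linalg.norm(d).round(3))
E
python3 -c "
from h import *
plan([.47,-.12,.38],-16)
im=cv2.resize(vision.get_image('top')[150:270,270:460],None,fx=4,fy=4,interpolation=cv2.INTER_CUBIC);cv2.imwrite('pics/top1.png',im)"
```

```text
t 1.77 tcp [0.3871 0.3648 0.4049] yaw 30.5 F [ 0.6  1.  -0.2] w 0.0851 UNITS [-11.496  -4.358   0.637] 7.744 dist 0.492
```

View pics/top1.png

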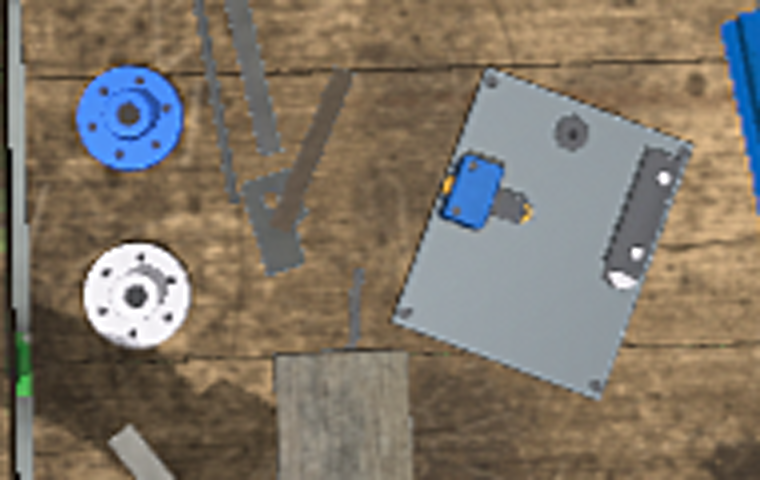

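The crop shows the pale flange centred at (137,295) and the plate corners at (487,68), (693,145), (600,398) and (393,321). That puts the heading at about -20 degrees. The pin head is at (572,133), the roller at about (522,208), and the rail on the right.

>>> send_rows(deltas="-0.8 -0.3 0 1; -1.8 -0.6 0 2; -2.8 -1 0 3; -3.8 -1.4 0 4; -4.8 -1.8 0 5; -5.8 -2.2 0 6; -6.7 -2.5 0 7; -7.4 -2.8 0 8")

```text
t: 2.48
tcp_pos: [0.4417, 0.053, 0.4051]
tcp_rot: [0.807, 0.591, 0.001, 0.001]
wrist_force: [-0.1, -0.4, 0.4]
grip_width: 0.0853
grip_force: 0.0
```

```bash
cat > fix.py <<'E'
from h import *
m=vision.camera_model("top")
c=np.array([[393,321],[487,68],[693,145],[600,398]])
W=[onz(m,((a+.5)/4-.5+270,(b+.5)/4-.5+150),.012) for a,b in c]
# model corners: x +-.105,y+-.085 : LB, LF, RF, RB
P=np.array([[-.105,.085],[.105,.085],[.105,-.085],[-.105,-.085]]);W2=np.array(W)[:,:2]
ce=W2.mean(0);H=P.T@(W2-ce);th=np.arctan2(H[0,1]-H[1,0],H[0,0]+H[1,1])
if __name__=="__main__":
    print(ce,np.degrees(th),[np.linalg.norm(W2[i]-W2[i-1]).round(4) for i in range(4)])
    g=((137+.5)/4-.5+270,(295+.5)/4-.5+150);print("flange",onz(m,g,.016),onz(m,g,.044))
    Rm=np.array([[np.cos(th),-np.sin(th)],[np.sin(th),np.cos(th)]])
    # pin
    g=((572.5)/4-.5+270,(133.5)/4-.5+150);print("pin in fix",Rm.T@(onz(m,g,.038)[:2]-ce))
    plan([.45,-.2,.38],-20)
    mw=vision.camera_model("wrist");T=np.array(mw["world_from_camera"]);print(np.round(mw["K"],1).tolist(),T.round(3).tolist())
    print("proj ce",proj(mw,[*ce,.012]),"fl",proj(mw,[.52,.07,.016]))
E
python3 fix.py
```

```text
[ 0.55467022 -0.23976192] -22.293535317713474 [np.float64(0.1679), np.float64(0.207), np.float64(0.1682), np.float64(0.2064)]
flange [0.516212  0.0718157 0.016    ] [0.51702889 0.07074268 0.044     ]
pin in fix [0.07511219 0.01118749]
t 2.48 tcp [0.4417 0.053  0.4051] yaw -17.6 F [-0.1 -0.4  0.4] w 0.0853 UNITS [-5.966  2.108  0.631] 0.404 dist 0.254
[[279.7, 0.0, 317.5], [0.0, 279.7, 198.4], [0.0, 0.0, 1.0]] [[0.953, 0.288, 0.092, 0.465], [-0.302, 0.906, 0.295, 0.13], [0.002, -0.309, 0.951, 0.373], [0.0, 0.0, 0.0, 1.0]]
proj ce [440.8485186  322.97479184] fl [372.65657493 141.59687884]
```

```bash
cat > look.py <<'E'
from fix import *
import sys,json
mw=vision.camera_model("wrist");im=vision.get_image("wrist");cv2.imwrite(sys.argv[1],im)
Z={"flange":0,"nest":.012,"loading_spot":.012,"stop_pin":.012,"rail":.012,"roller_axis":.022,"fixture":0}
Rm=np.array([[np.cos(th),-np.sin(th)],[np.sin(th),np.cos(th)]])
for n in (sys.argv[2].split(",") if len(sys.argv)>2 else Z):
    for r in vision.pinpoint("wrist",n)[:2]:
        u=px(0,r["at"]);w=onz(mw,u,Z[n]);print(n,round(r["score"],2),u.round(1),w.round(4),"fix",(Rm.T@(w[:2]-ce)).round(4))
json.dump({k:np.array(v).tolist() for k,v in mw.items()},open(sys.argv[1]+".json","w"))
E
python3 look.py pics/w1.png
```

```text
flange 0.79 [366.1 136. ] [0.516  0.0769 0.    ] fix [-0.1559  0.2783]
flange 0.67 [471.3 102.6] [0.6531 0.0769 0.    ] fix [-0.029   0.3303]
loading_spot 0.71 [401.1 320.7] [ 0.4954 -0.2162  0.012 ] fix [-0.0638 -0.0007]
```

View pics/w1.png

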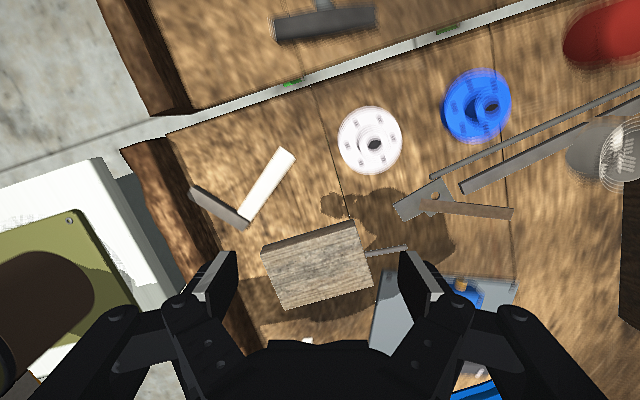

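>>> send_rows(deltas="-0.7 0.3 0 0.1; -1.6 0.8 0.1 0.2; -2.6 1.3 0.2 0.4; -3.6 1.8 0.3 0.5; -4.6 2.3 0.4 0.6; -5.5 2.8 0.5 0.8; -6.2 3.2 0.6 0.8; -6.6 3.4 0.6 0.8")

```text
t: 3.55
tcp_pos: [0.4936, -0.2412, 0.3801]
tcp_rot: [0.83, 0.558, -0.001, 0.002]
wrist_force: [0.8, -0.5, -0.1]
grip_width: 0.0849
grip_force: 0.0
```

>>> send_rows(deltas="-0.2 0 0 0; -0.4 0 0 0; -0.5 0 0 0; -0.5 0 0 0; -0.5 0 0 0; -0.5 0 0 0; -0.5 0 0 0; -0.5 0 0 0")

```text
t: 4.22
tcp_pos: [0.486, -0.2542, 0.3808]
tcp_rot: [0.829, 0.56, 0.0, -0.0]
wrist_force: [-0.5, -0.1, 0.3]
grip_width: 0.0851
grip_force: 0.0
```

```bash
python3 look.py pics/w2.png
```

```text
nest 0.78 [392.5 151.3] [ 0.5804 -0.2589  0.012 ] fix [ 0.031 -0.008]
stop_pin 0.57 [429.9 133.2] [ 0.6275 -0.2549  0.012 ] fix [0.0731 0.0136]
rail 0.9 [395.5 184.5] [ 0.5717 -0.2998  0.012 ] fix [ 0.0385 -0.0491]
roller_axis 0.75 [373.1 120.2] [ 0.5685 -0.2149  0.022 ] fix [0.0034 0.0283]
fixture 0.75 [364.8 142. ] [ 0.5544 -0.2381  0.    ] fix [-0.0009  0.0015]
```

View pics/w2.png

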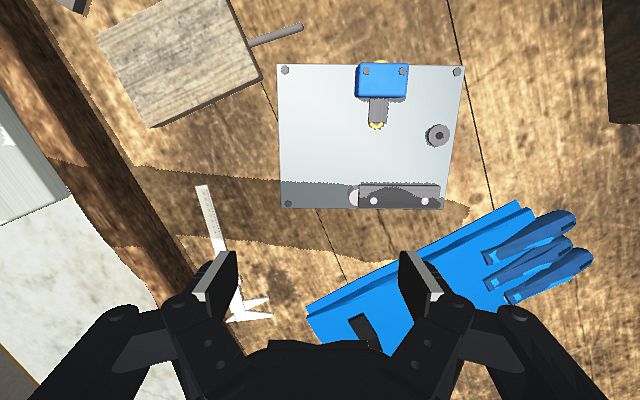

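The plate is clear here, with corners at about (277,64), (464,66), (444,209) and (277,208). The pin head is at (438,135), the roller at (376,125), and the rail lip runs (358,184) to (442,208). I refine the corners with cv2 and solve for the fixture pose.

```bash
python3 - <<'E'
from fix import *
import json
from scipy.optimize import least_squares
m=json.load(open("pics/w2.png.json"))
g=cv2.cvtColor(cv2.imread("pics/w2.png"),cv2.COLOR_BGR2GRAY)
c=np.float32([[277,64],[464,66],[444,209],[277,208]])
cs=cv2.cornerSubPix(g,c[:,None].copy(),(4,4),(-1,-1),(3,50,.01))[:,0];print(cs.round(1).tolist())
def w(p,q): 
    C,S=np.cos(p[2]),np.sin(p[2]);return [p[0]+C*q[0]-S*q[1],p[1]+S*q[0]+C*q[1],q[2]]
Q=[(-.105,.085,.012),(.105,.085,.012),(.105,-.085,.012),(-.105,-.085,.012)]
for cc in (c,cs):
    f=lambda p:np.ravel([proj(m,w(p,q))-u for q,u in zip(Q,cc)])
    s=least_squares(f,[*ce,th]);print(s.x[:2].round(4),np.degrees(s.x[2]).round(2),s.fun.round(1))
    C,S=np.cos(s.x[2]),np.sin(s.x[2]);Rm=np.array([[C,-S],[S,C]])
    for n,u,z in(("pin",(438,134.5),.038),("lipR end",(358,184),.038),("lip in far",(440,186),.038)): print(n,(Rm.T@(onz(m,u,z)[:2]-s.x[:2])).round(4))
E
python3 -c "
from h import *
plan([.517,.0713-.0,.30],-22)"
```

```text
[[276.6000061035156, 63.70000076293945], [462.20001220703125, 65.69999694824219], [444.0, 209.0], [277.0, 208.0]]
[ 0.5533 -0.237 ] -22.58 [-2.6 -1.1  1.9 -0.6 -1.3  1.7  2.1  0.9]
pin [0.0741 0.0128]
lipR end [-0.0097 -0.0439]
lip in far [ 0.0849 -0.0452]
[ 0.5527 -0.2366] -22.43 [-3.  -0.7  3.  -0.7 -1.7  1.4  1.7  1. ]
pin [0.0749 0.0125]
lipR end [-0.0091 -0.044 ]
lip in far [ 0.0855 -0.0455]
t 4.62 tcp [ 0.4857 -0.255   0.3806] yaw -22.0 F [-0.1  0.1  0.5] w 0.0848 UNITS [ 7.858 -2.328  2.016] 0.003 dist 0.338
```

>>> send_rows(deltas="0.6 -0.2 0.1 0; 1.5 -0.5 0.4 0; 2.5 -0.8 0.8 0; 3.5 -1.2 1.2 0; 4.5 -1.5 1.5 0; 5.4 -1.8 1.8 0; 6 -2.1 2 0; 6.3 -2.2 2 0")

```text
t: 5.28
tcp_pos: [0.4975, 0.0177, 0.2987]
tcp_rot: [0.827, 0.563, -0.001, -0.003]
wrist_force: [-0.4, 0.4, -0.6]
grip_width: 0.085
grip_force: 0.0
```

>>> send_rows(deltas="0 0 0.1 0; 0 0 0.1 0; 0 0 0.1 0; 0 0 0.1 0; 0 0 0.1 0; 0 0 0.1 0; 0 0 0.1 0; 0 0 0.1 0")

```text
t: 5.95
tcp_pos: [0.4984, 0.0112, 0.2968]
tcp_rot: [0.829, 0.559, 0.0, 0.0]
wrist_force: [-0.7, 0.7, -0.3]
grip_width: 0.0851
grip_force: 0.0
```

```bash
python3 look.py pics/w3.png flange; python3 -c "
from h import *
plan([.517,.0713,.25],-22)"
```

```text
flange 0.77 [310.7 123.7] [0.517  0.0755 0.    ] fix [-0.1544  0.2774]
flange 0.74 [453.6  57.7] [0.6513 0.0802 0.    ] fix [-0.032   0.3327]
t 6.05 tcp [0.4984 0.0114 0.2968] yaw -22.0 F [ 0.2 -0.2 -0.5] w 0.0851 UNITS [ 1.562 -0.13   1.169] 0.0 dist 0.078
```

View pics/w3.png

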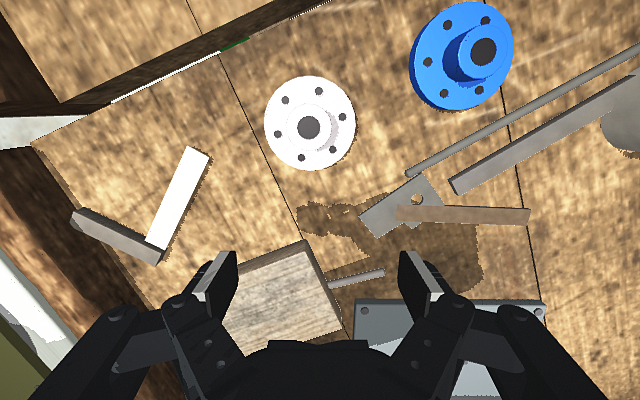

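The white flange disc is centred at about (310,123) with its hub bore at (308,127). I segment it and triangulate against the top view.

```bash
python3 - <<'E'
from fix import *
import json
mw=json.load(open("pics/w3.png.json"));im=cv2.imread("pics/w3.png");t=cv2.imread("pics/top0.png")
def disc(im,b):
    x0,y0,x1,y1=b;h=cv2.cvtColor(im[y0:y1,x0:x1],cv2.COLOR_BGR2HSV)
    k=((h[...,1]<45)&(h[...,2]>140)).astype(np.uint8)
    cs=max(cv2.findContours(k,0,1)[0],key=cv2.contourArea);e=cv2.fitEllipse(cv2.convexHull(cs))
    return np.array(e[0])+[x0,y0],e
def hole(im,b):
    x0,y0,x1,y1=b;k=(cv2.cvtColor(im[y0:y1,x0:x1],6)<110).astype(np.uint8)
    cs=max(cv2.findContours(k,0,1)[0],key=cv2.contourArea);M=cv2.moments(cs);return np.array([M["m10"]/M["m00"]+x0,M["m01"]/M["m00"]+y0]),M["m00"]
a,e=disc(im,(255,65,365,180));b,e2=disc(t,(285,205,322,242));print(a,e,b,e2)
ha,n=hole(im,(292,112,324,144));print("hole",ha,n)
for u,mm in((a,mw),(b,m)): print("disc@.016",onz(mm,u,.016).round(4))
print("tri disc",tri([ray(mw,a),ray(m,b)]).round(4))
print("hub@.044",onz(mw,ha,.044).round(4)); ht=((137.5)/4-.5+270,(295.5)/4-.5+150);print("tri hub",tri([ray(mw,ha),ray(m,ht)]).round(4))
E
```

```text
[309.28647232 122.65748215] ((54.28647232055664, 57.6574821472168), (91.54562377929688, 95.11754608154297), 172.79238891601562) [303.79332733 223.55804253] ((18.79332733154297, 18.558042526245117), (26.08641815185547, 26.663970947265625), 73.010986328125)
hole [308.25915996 127.06702413] 373.0
disc@.016 [0.5169 0.0774 0.016 ]
disc@.016 [0.5157 0.0721 0.016 ]
tri disc [ 0.5136  0.0749 -0.0563]
hub@.044 [0.5162 0.0757 0.044 ]
tri hub [ 0.5145  0.073  -0.0066]
```

>>> send_rows(deltas="0.2 0 0.1 0; 0.6 0 0.4 0; 1 -0.1 0.7 0; 1.4 -0.1 1 0; 1.6 -0.2 1.2 0; 1.6 -0.2 1.3 0; 1.6 -0.2 1.3 0; 1.6 -0.2 1.3 0")

```text
t: 6.72
tcp_pos: [0.5146, 0.073, 0.2447]
tcp_rot: [0.829, 0.559, -0.001, 0.0]
wrist_force: [-0.1, 0.2, 0.2]
grip_width: 0.0852
grip_force: 0.0
```

```bash
python3 look.py pics/w4.png flange; python3 -c "
from h import *
plan([.5165,.0742,.193],-22)
im=cv2.imread('pics/w4.png');h=cv2.cvtColor(im,40)"
```

```text
flange 0.92 [319.7 204.8] [0.5177 0.078  0.    ] fix [-0.1547  0.28  ]
flange 0.91 [484.4 141.8] [0.651  0.0781 0.    ] fix [-0.0314  0.3307]
t 6.82 tcp [0.515  0.0727 0.2452] yaw -22.1 F [-0.4 -0.4  0.7] w 0.0851 UNITS [0.049 0.021 1.306] -0.014 dist 0.052
```

View pics/w4.png

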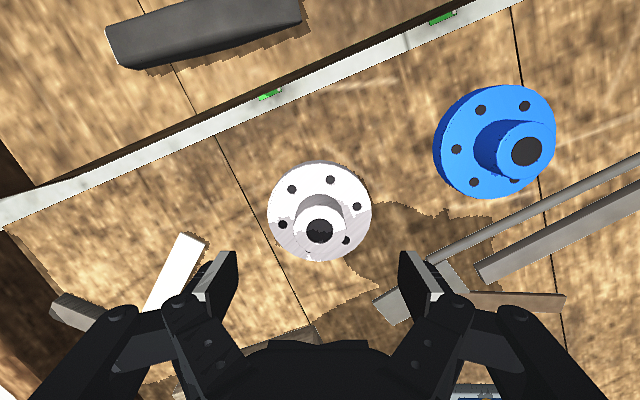

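```bash
python3 - <<'E'
from h import *
import json
m=json.load(open("pics/w4.png.json"));s=bot.read_state();M=R.from_quat(s["tcp_rot"]).as_matrix()
for z in(.13,.142,.16):
  for x in(.011,-.011):
    print(z,x,[proj(m,s["tcp_pos"]+M@[x,y,z]).round(1).tolist() for y in(-.0426,.0426)])
for p in([.5165,.0742,.044],[.5145,.072,.044],[.516,.076,.044]): print(proj(m,p))
print(onz(m,(320,231),.044))
cv2.imwrite("pics/w4c.png",cv2.resize(cv2.imread("pics/w4.png")[180:340,160:480],None,fx=2.5,fy=2.5))
E
```

```text
0.13 0.011 [[216.6, 286.6], [424.8, 286.9]]
0.13 -0.011 [[222.2, 329.9], [418.8, 330.2]]
0.142 0.011 [[225.7, 270.3], [415.1, 270.6]]
0.142 -0.011 [[230.4, 310.8], [410.1, 311.0]]
0.16 0.011 [[236.7, 250.8], [403.5, 251.0]]
0.16 -0.011 [[240.4, 287.5], [399.5, 287.7]]
[320.60725593 232.58184749]
[319.04408306 236.41544105]
[318.8880183  230.53209777]
[0.51655397 0.07541179 0.044     ]
```

View pics/w4c.png

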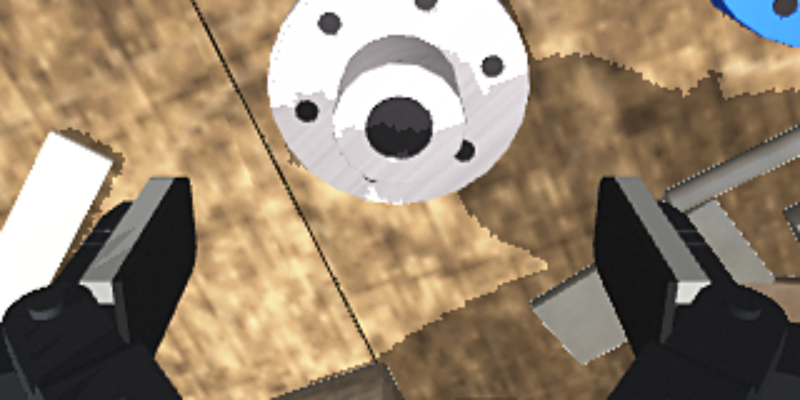

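The pad tips project where the calibration predicts, so I trust the wrist measurement: the hub is at about (0.5165, 0.0755). Now I descend and grip.

>>> send_rows(deltas="0.1 0 0.2 0; 0.1 0 0.5 0; 0.1 0 0.8 0; 0.1 0 1.05 0; 0.1 0 1.2 0; 0.1 0 1.3 0; 0.1 0 1.3 0; 0.1 0 1.3 0")

```text
t: 7.48
tcp_pos: [0.5165, 0.0776, 0.1927]
tcp_rot: [0.829, 0.559, -0.0, 0.0]
wrist_force: [0.0, -0.6, 0.2]
grip_width: 0.0848
grip_force: 0.0
```

>>> send_rows(deltas="0 0 0 0; 0 0 0 0; 0 0 0 0; 0 0 0 0; 0 0 0 0; 0 0 0 0; 0 0 0 0; 0 0 0 0", claw=25)

```text
t: 8.15
tcp_pos: [0.5169, 0.0776, 0.1934]
tcp_rot: [0.829, 0.559, 0.001, 0.0]
wrist_force: [-0.3, -0.3, 4.3]
grip_width: 0.0336
grip_force: 59.6
```

```bash
python3 -c "
from h import *
plan([.5165,.0755,.29],-22.4)"
```

```text
t 8.15 tcp [0.5169 0.0776 0.1934] yaw -22.0 F [-0.3 -0.3  4.3] w 0.0336 UNITS [-0.05   0.014 -2.414] 0.069 dist 0.097
```

>>> send_rows(deltas="0 0 -0.1 0; 0 0 -0.3 0; 0 0 -0.6 0; 0 0 -0.9 0; 0 0 -1.2 0; 0 0 -1.4 0; 0 0 -1.5 0; 0 0 -1.5 0")

```text
t: 8.82
tcp_pos: [0.5166, 0.0778, 0.2538]
tcp_rot: [0.829, 0.559, 0.001, 0.0]
wrist_force: [-0.4, -0.1, -6.3]
grip_width: 0.0343
grip_force: 60.4
```

```bash
python3 - <<'E'
from h import *
import json
th=np.radians(-22.4);c=np.array([.5535,-.2375]);Rm=np.array([[np.cos(th),-np.sin(th)],[np.sin(th),np.cos(th)]])
L=c+Rm@[-.060,-.007];N=c+Rm@[.035,-.011];print("load",L,"nest",N)
plan([*L,.254],-22.4)
s=bot.read_state();M=R.from_quat(s["tcp_rot"]).as_matrix();m=vision.camera_model("wrist");im=vision.get_image("wrist");cv2.imwrite("pics/w5.png",im)
print([proj(m,s["tcp_pos"]+M@[x,0,z]).round(1) for x in(0,.04,-.04) for z in (.149,)])
E
```

```text
load [ 0.49535975 -0.2211076 ] nest [ 0.58166734 -0.26100747]
t 8.82 tcp [0.5166 0.0778 0.2538] yaw -22.0 F [-0.4 -0.1 -6.3] w 0.0343 UNITS [-7.127  2.304 -0.01 ] 0.071 dist 0.3
[array([319.1, 281.6]), array([319.3, 204.1]), array([318.9, 346.2])]
```

View pics/w5.png

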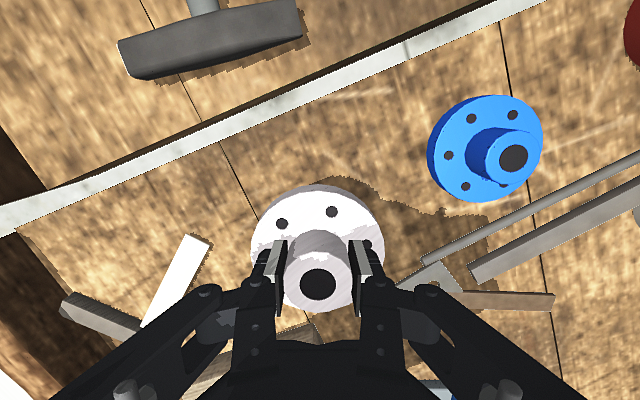

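The flange is held, hub up: bore at (318,284), almost on the tool axis (about 1.3 mm toward -x of the tool). Now I carry it to the loading spot.

>>> send_rows(deltas="-0.3 0.1 -0.2 0; -0.9 0.3 -0.4 0; -1.7 0.5 -0.5 0; -2.6 0.8 -0.5 0; -3.5 1.1 -0.5 0; -4.4 1.4 -0.5 0; -5.3 1.7 -0.5 0.1; -6.1 2 -0.4 0.1")

```text
t: 9.53
tcp_pos: [0.4979, -0.1822, 0.2689]
tcp_rot: [0.833, 0.554, -0.001, 0.0]
wrist_force: [1.4, -0.8, -6.5]
grip_width: 0.0342
grip_force: 60.6
```

>>> send_rows(deltas="-0.5 0.2 0 0; -0.8 0.3 0.1 0; -1 0.3 0.2 0; -1 0.3 0.3 0; -1 0.3 0.4 0; -1 0.3 0.4 0; -1 0.3 0.4 0; -1 0.3 0.4 0")

```text
t: 10.2
tcp_pos: [0.4954, -0.2187, 0.2526]
tcp_rot: [0.831, 0.556, 0.0, -0.0]
wrist_force: [-0.2, 0.2, -5.5]
grip_width: 0.0338
grip_force: 60.7
```

```bash
python3 - <<'E'
from h import *
plan([.4959,-.2199,.21],-22.4)
m=vision.camera_model("wrist");im=vision.get_image("wrist");cv2.imwrite("pics/w6.png",im)
import json;json.dump({k:np.array(v).tolist() for k,v in m.items()},open("pics/w6.json","w"))
th=np.radians(-22.4);c=np.array([.5535,-.2375]);Rm=np.array([[np.cos(th),-np.sin(th)],[np.sin(th),np.cos(th)]])
for q in((-.105,.085),(.105,.085),(-.105,-.085),(.105,-.085)): print(q,proj(m,[*(c+Rm@q),.012]).round(1))
print("pinhead",proj(m,[*(c+Rm@[.0748,.012]),.038]).round(1))
E
```

```text
t 10.20 tcp [ 0.4954 -0.2187  0.2526] yaw -22.4 F [-0.2  0.2 -5.5] w 0.0338 UNITS [-0.024  0.023  1.066] -0.007 dist 0.043
(-0.105, 0.085) [255.6  94.2]
(0.105, 0.085) [555.6  94. ]
(-0.105, -0.085) [268.8 298.4]
(0.105, -0.085) [505.4 298.3]
pinhead [514.7 204.8]
```

View pics/w6.png

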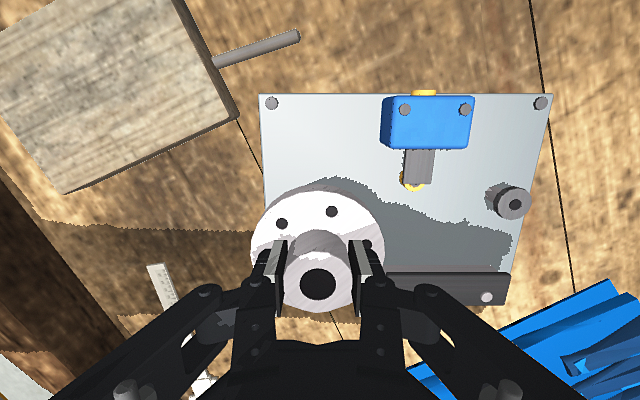

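The flange is over the open end with its bore at (318,284). The plate corners are at (259,94), (552,94) and (508,305), and the pin head at (514,204), which agrees with the prediction. I lower it slowly.

>>> send_rows(deltas="0 0 0.2 0; 0 0 0.4 0; 0 0 0.6 0; 0 0 0.8 0; 0 0 0.95 0; 0 0 1.05 0; 0 0 1.1 0; 0 0 1.1 0")

```text
t: 10.92
tcp_pos: [0.4949, -0.2201, 0.2081]
tcp_rot: [0.832, 0.555, -0.0, -0.0]
wrist_force: [1.2, 0.0, -6.2]
grip_width: 0.0341
grip_force: 60.7
```

>>> send_rows(deltas="0 0 0.02 0; 0 0 0.04 0; 0 0 0.05 0; 0 0 0.06 0; 0 0 0.07 0; 0 0 0.08 0; 0 0 0.08 0; 0 0 0.08 0")

```text
t: 11.58
tcp_pos: [0.4951, -0.2201, 0.2056]
tcp_rot: [0.832, 0.555, 0.0, 0.0]
wrist_force: [-0.0, -0.2, -5.4]
grip_width: 0.0344
grip_force: 60.9
```

```bash
python3 - <<'E'
from h import *
import json
m=json.load(open("pics/w6.json"))
th=np.radians(-22.4);c=np.array([.5535,-.2375]);Rm=np.array([[np.cos(th),-np.sin(th)],[np.sin(th),np.cos(th)]])
for n,u,z in(("lip far",(508,272),.038),("lip mid",(420,272),.038),("pin",(513.5,204),.038),("rolltip",(412,190),.022),("LB",(259,94),.012),("RF",(508,305),.012)): print(n,(Rm.T@(onz(m,u,z)[:2]-c)).round(4))
plan([.4959,-.2199,.2054],-22.4)
E
```

```text
lip far [ 0.0814 -0.0415]
lip mid [ 0.0153 -0.0415]
pin [0.0739 0.0126]
rolltip [0.0083 0.018 ]
LB [-0.1026  0.0851]
RF [ 0.1088 -0.0922]
t 11.58 tcp [ 0.4951 -0.2201  0.2056] yaw -22.6 F [-0.  -0.2 -5.4] w 0.0344 UNITS [0.012 0.017 0.004] -0.03 dist 0.001
```

>>> send_rows(deltas="0 0 0.02 0; 0 0 0.03 0; 0 0 0.04 0; 0 0 0.05 0; 0 0 0.05 0; 0 0 0.05 0; 0 0 0.05 0; 0 0 0.05 0")

```text
t: 12.25
tcp_pos: [0.4949, -0.2201, 0.2054]
tcp_rot: [0.832, 0.555, 0.0, 0.0]
wrist_force: [-2.6, 2.0, 14.5]
grip_width: 0.0342
grip_force: 62.6
```

It is touching down. I open the fingers to a loose cage round the hub and raise the tips above the lip level.

>>> send_rows(deltas="0 0 -0.03 0; 0 0 -0.03 0; 0 0 -0.03 0; 0 0 -0.03 0; 0 0 -0.08 0; 0 0 -0.13 0; 0 0 -0.18 0; 0 0 -0.18 0", claw=50)

```text
t: 12.92
tcp_pos: [0.4952, -0.2202, 0.2111]
tcp_rot: [0.832, 0.555, 0.0, 0.0]
wrist_force: [-0.7, 0.0, 0.2]
grip_width: 0.0499
grip_force: 0.0
```

```bash
python3 - <<'E'
from h import *
plan([.4959,-.2199,.21],-22.4)
s=bot.read_state();M=R.from_quat(s["tcp_rot"]).as_matrix();m=vision.camera_model("wrist");im=vision.get_image("wrist");cv2.imwrite("pics/w7.png",cv2.resize(im[60:400,160:640],None,fx=1.6,fy=1.6))
print(s["tcp_pos"][2]-.056,[proj(m,s["tcp_pos"]+M@[x,0,s["tcp_pos"][2]-.056]).round(1) for x in(0,-.005)])
E
```

```text
t 12.92 tcp [ 0.4952 -0.2202  0.2111] yaw -22.6 F [-0.7  0.   0.2] w 0.0499 UNITS [0.013 0.014 0.026] -0.029 dist 0.001
0.15505379469858543 [array([319. , 274.5]), array([319., 283.])]
```

View pics/w7.png

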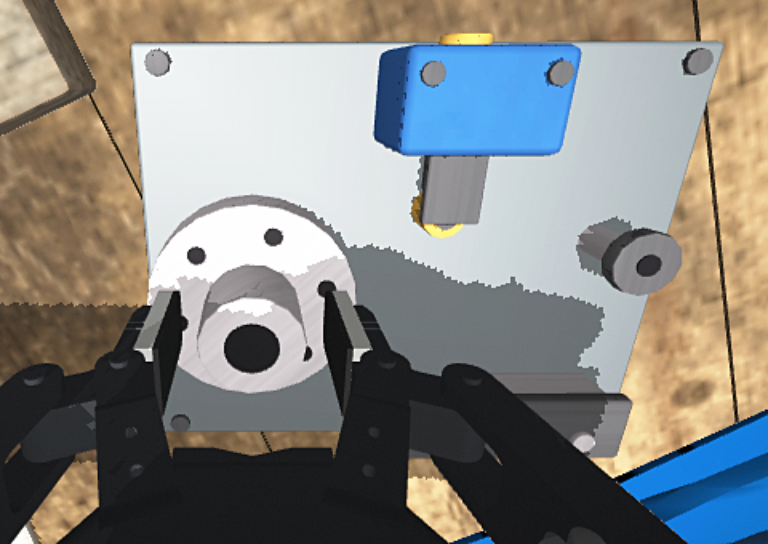

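The flange lies flat on the open end with its bore at crop (252,349), and the plate edges run level with the tool axes. I start the push along tool +y.

>>> send_rows(deltas="0 0.1 0 0; -0.02 0.22 0 0; -0.04 0.4 0 0; -0.06 0.6 0 0; -0.08 0.8 0 0; -0.1 1 0 0; -0.1 1.15 0 0; -0.1 1.25 0 0")

```text
t: 13.63
tcp_pos: [0.5388, -0.2435, 0.2104]
tcp_rot: [0.832, 0.555, -0.002, -0.002]
wrist_force: [-8.9, 1.6, 7.2]
grip_width: 0.05
grip_force: 4.6
```

>>> send_rows(deltas="0 0.08 0 0; 0 0.16 0 0; 0 0.24 0 0; 0 0.32 0 0; 0 0.38 0 0; 0 0.44 0 0; 0 0.5 0 0; 0 0.5 0 0")

```text
t: 14.3
tcp_pos: [0.5562, -0.2499, 0.2103]
tcp_rot: [0.832, 0.555, -0.002, -0.003]
wrist_force: [-6.7, 3.6, 5.8]
grip_width: 0.05
grip_force: 3.7
```

```bash
python3 - <<'E'
from h import *
plan([.58167,-.26,.211],-22.4)
im=vision.get_image("wrist");cv2.imwrite("pics/w8.png",cv2.resize(im[60:400,160:640],None,fx=1.6,fy=1.6))
E
```

```text
t 14.30 tcp [ 0.5562 -0.2499  0.2103] yaw -22.6 F [-6.7  3.6  5.8] w 0.0500 UNITS [ 0.011  0.686 -0.023] -0.031 dist 0.027
```

View pics/w8.png

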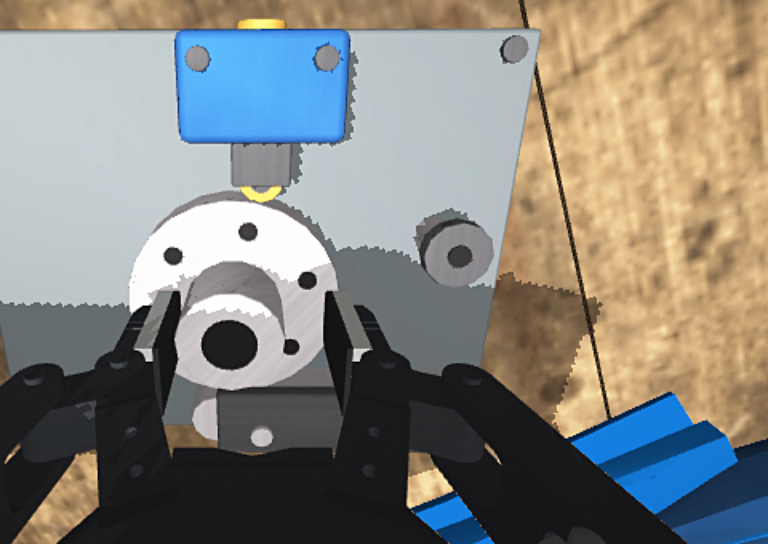

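The flange is at the roller, which is compressed, with the rear finger pushing the hub. About 34 mm remain and the force is about 7 N. I continue slowly.

>>> send_rows(deltas="0 0.07 0 0; 0 0.14 0 0; 0 0.21 0 0; 0 0.28 0 0; 0 0.35 0 0; 0 0.42 0 0; 0 0.46 0 0; 0 0.46 0 0")

```text
t: 15.02
tcp_pos: [0.5751, -0.2577, 0.2105]
tcp_rot: [0.832, 0.555, -0.0, -0.0]
wrist_force: [-2.9, 1.8, 1.4]
grip_width: 0.05
grip_force: 1.7
```

```bash
python3 - <<'E'
from h import *
plan([.58167,-.26,.211],-22.4)
im=vision.get_image("wrist");cv2.imwrite("pics/w9.png",cv2.resize(im[60:400,160:640],None,fx=1.6,fy=1.6))
k=(cv2.cvtColor(im[230:320,270:380],6)<70).astype(np.uint8)
for c in cv2.findContours(k,0,1)[0]:
    if cv2.contourArea(c)>150: print("dark",cv2.boundingRect(c),cv2.contourArea(c))
E
```

```text
t 15.02 tcp [ 0.5751 -0.2577  0.2105] yaw -22.6 F [-2.9  1.8  1.4] w 0.0500 UNITS [ 0.008  0.173 -0.012] -0.029 dist 0.007
dark (16, 30, 35, 31) 798.5
dark (0, 12, 110, 78) 1291.5
```

>>> send_rows(deltas="0 0.03 0 0; 0 0.06 0 0; 0 0.09 0 0; 0 0.12 0 0; 0 0.15 0 0; 0 0.15 0 0; 0 0.15 0 0; 0 0.15 0 0")

```text
t: 15.73
tcp_pos: [0.5812, -0.2602, 0.2108]
tcp_rot: [0.832, 0.555, 0.001, 0.001]
wrist_force: [0.3, -0.4, -1.0]
grip_width: 0.0499
grip_force: 0.2
```

```bash
cat > bore.py <<'E'
from h import *
plan([.58167,-.26,.211],-22.4)
im=vision.get_image("wrist")
k=(cv2.cvtColor(im[230:320,270:380],6)<70).astype(np.uint8)
for c in cv2.findContours(k,0,1)[0]:
    if cv2.contourArea(c)>150: print("dark",cv2.boundingRect(c),cv2.contourArea(c))
E
python3 bore.py
```

```text
t 15.73 tcp [ 0.5812 -0.2602  0.2108] yaw -22.6 F [ 0.3 -0.4 -1. ] w 0.0499 UNITS [ 0.01   0.008 -0.004] -0.028 dist 0.001
dark (17, 30, 34, 30) 788.0
dark (0, 12, 110, 78) 1303.0
```

>>> send_rows(deltas="0 0.02 0 0; 0 0.04 0 0; 0 0.05 0 0; 0 0.05 0 0; 0 0.05 0 0; 0 0.05 0 0; 0 0.05 0 0; 0 0.05 0 0")

```text
t: 16.45
tcp_pos: [0.5824, -0.2608, 0.2107]
tcp_rot: [0.832, 0.555, -0.0, -0.0]
wrist_force: [-2.9, 0.9, 2.0]
grip_width: 0.0499
grip_force: 1.4
```

```bash
python3 bore.py
```

```text
t 16.45 tcp [ 0.5824 -0.2608  0.2107] yaw -22.6 F [-2.9  0.9  2. ] w 0.0499 UNITS [ 0.011 -0.026 -0.008] -0.029 dist 0.001
dark (16, 30, 35, 30) 794.5
dark (0, 12, 110, 78) 1312.0
```

```bash
cat > rel.py <<'E'
from h import *
m=vision.camera_model("wrist");im=vision.get_image("wrist")
def bl(b,t,lo,hi):
    x0,y0,x1,y1=b;k=(cv2.cvtColor(im[y0:y1,x0:x1],6)<t).astype(np.uint8);o=[]
    for c in cv2.findContours(k,cv2.RETR_LIST,cv2.CHAIN_APPROX_NONE)[0]:
        a=cv2.contourArea(c);x,y,w,h=cv2.boundingRect(c)
        if lo<a<hi and .6<w/h<1.6 and a/w/h>.65: o.append((cv2.minEnclosingCircle(c)[0][0]+x0,cv2.minEnclosingCircle(c)[0][1]+y0,a))
    return o
B=bl((280,240,340,310),70,400,1500);print("bore",B)
P=[p for t in(60,75,90) for p in bl((350,150,480,260),t,60,350)];print("pinhole",P)
f=onz(m,B[0][:2],.056)
a=np.radians(-22.45);Rm=np.array([[np.cos(a),-np.sin(a)],[np.sin(a),np.cos(a)]])
for p in P:
    q=onz(m,p[:2],.038);print("flange",f.round(4),"pin",q.round(4),"d fix",(Rm.T@(q-f)[:2]*1000).round(1))
for n in("flange","stop_pin","nest","roller_axis"):
    for r in vision.pinpoint("wrist",n)[:2]:
        u=px(0,r["at"]);w=onz(m,u,.022 if n[0]=="r" else .012);print(n,round(r["score"],2),u.round(1),(Rm.T@(w-f)[:2]*1000).round(1))
E
python3 rel.py
```

```text
bore [(303.17646980285645, 275.0, 794.5)]
pinhole [(391.5, 219.66666412353516, 142.0)]
flange [ 0.5751 -0.2577  0.056 ] pin [ 0.6276 -0.2548  0.038 ] d fix [47.5 22.7]
flange 0.69 [308.6 235.6] [1.4 0.9]
stop_pin 0.84 [381.6 205. ] [47.8 22. ]
nest 0.64 [308.2 236.7] [1.2 0.1]
roller_axis 0.57 [274.  174.7] [-17.6  44.1]
```

About 7.7 mm remain to home, right at the hand-over point. I nudge further in small steps.

>>> send_rows(deltas="0 0.02 0 0; 0 0.04 0 0; 0 0.06 0 0; 0 0.07 0 0; 0 0.07 0 0; 0 0.07 0 0; 0 0.07 0 0; 0 0.07 0 0")

```text
t: 17.42
tcp_pos: [0.5854, -0.262, 0.2107]
tcp_rot: [0.832, 0.555, 0.0, 0.001]
wrist_force: [-0.1, 0.1, -0.1]
grip_width: 0.0501
grip_force: 0.1
```

```bash
python3 rel.py;python3 bore.py
```

```text
bore [(303.264705657959, 274.5, 793.0)]
pinhole [(385.25, 219.5, 139.0)]
flange [ 0.5783 -0.2588  0.056 ] pin [ 0.6277 -0.2548  0.038 ] d fix [44.1 22.5]
flange 0.7 [307.7 236.7] [ 0.9 -0.2]
stop_pin 0.88 [376.1 207.1] [44.5 20.3]
roller_axis 0.84 [267.4 177.6] [-21.5  42.1]
t 17.67 tcp [ 0.5853 -0.2619  0.2107] yaw -22.6 F [-0.1 -0.6  0.8] w 0.0499 UNITS [ 0.009 -0.103 -0.007] -0.029 dist 0.004
dark (17, 30, 35, 31) 791.5
dark (0, 12, 110, 78) 1309.0
```

>>> send_rows(deltas="0 0.02 0 0; 0 0.03 0 0; 0 0.04 0 0; 0 0.04 0 0; 0 0.04 0 0; 0 0.04 0 0; 0 0.04 0 0; 0 0.04 0 0")

```text
t: 18.38
tcp_pos: [0.5866, -0.2625, 0.2106]
tcp_rot: [0.832, 0.555, 0.0, -0.0]
wrist_force: [-0.8, 1.3, 1.1]
grip_width: 0.0501
grip_force: 0.9
```

```bash
python3 rel.py
```

```text
bore [(303.17646980285645, 275.0, 799.5)]
pinhole [(383.5, 219.66666412353516, 142.0)]
flange [ 0.5791 -0.2593  0.056 ] pin [ 0.6277 -0.2548  0.038 ] d fix [43.1 22.7]
flange 0.97 [308.  237.6] [ 1.  -0.6]
flange 0.4 [373.2 202.6] [42.4 23.6]
stop_pin 0.94 [372.1 202.6] [41.7 23.6]
nest 0.28 [263.3 214.1] [-27.3  16. ]
roller_axis 0.87 [265.3 178.1] [-22.7  42.1]
```

>>> send_rows(deltas="0 0.01 0 0; 0 0.02 0 0; 0 0.03 0 0; 0 0.03 0 0; 0 0.03 0 0; 0 0.03 0 0; 0 0.03 0 0; 0 0.03 0 0")

```text
t: 19.3
tcp_pos: [0.5879, -0.263, 0.2107]
tcp_rot: [0.832, 0.555, 0.0, 0.0]
wrist_force: [-1.0, 0.1, 0.3]
grip_width: 0.0499
grip_force: 0.3
```

```bash
python3 rel.py
```

```text
bore [(303.17934799194336, 274.9836959838867, 793.5)]
pinhole [(380.68518447875977, 219.6481475830078, 145.0)]
flange [ 0.5805 -0.2599  0.056 ] pin [ 0.6277 -0.2548  0.038 ] d fix [41.6 22.7]
flange 0.91 [308.6 234. ] [1.5 2. ]
stop_pin 0.83 [374.4 205.3] [43.3 21.8]
roller_axis 0.9 [262.8 178.9] [-24.2  41.6]
```

>>> send_rows(deltas="0 0.01 0 0; 0 0.02 0 0; 0 0.03 0 0; 0 0.03 0 0; 0 0 0 0; 0 -0.05 0 0; 0 -0.08 0 0; 0 -0.08 0 0")

```text
t: 20.22
tcp_pos: [0.5845, -0.2617, 0.2107]
tcp_rot: [0.832, 0.555, 0.0, 0.0]
wrist_force: [0.4, -0.3, 0.2]
grip_width: 0.0503
grip_force: 0.0
```

```bash
python3 rel.py
```

```text
bore [(312.0882339477539, 274.5, 793.5)]
pinhole [(359.0, 234.25, 79.5), (359.0, 234.25, 79.5), (387.2777786254883, 219.5, 138.0), (359.06410217285156, 234.25640869140625, 82.0)]
flange [ 0.5814 -0.2601  0.056 ] pin [ 0.6104 -0.2571  0.038 ] d fix [25.7 13.8]
flange [ 0.5814 -0.2601  0.056 ] pin [ 0.6104 -0.2571  0.038 ] d fix [25.7 13.8]
flange [ 0.5814 -0.2601  0.056 ] pin [ 0.6276 -0.2548  0.038 ] d fix [40.7 22.5]
flange [ 0.5814 -0.2601  0.056 ] pin [ 0.6105 -0.2571  0.038 ] d fix [25.7 13.8]
flange 0.74 [312.9 236.3] [-0.3  0.1]
stop_pin 0.84 [379.1 203.5] [41.6 22.7]
roller_axis 0.57 [265.4 182.3] [-27.3  39.3]
```

The flange now reads about 0.9 mm from nominal, with the roller sprung back. I nudge gently once more and watch the force for contact with the pin.

>>> send_rows(deltas="0 0.03 0 0; 0 0.06 0 0; 0 0.09 0 0; 0 0.11 0 0; 0 0.12 0 0; 0 0.12 0 0; 0 0.12 0 0; 0 0.12 0 0")

```text
t: 21.13
tcp_pos: [0.5889, -0.2634, 0.2106]
tcp_rot: [0.832, 0.555, -0.0, -0.0]
wrist_force: [-1.8, 1.3, 0.9]
grip_width: 0.05
grip_force: 0.7
```

```bash
python3 rel.py | grep -v 25.
```

```text
bore [(303.17646980285645, 275.0, 798.5)]
pinhole [(378.8863639831543, 219.59091186523438, 142.0)]
flange 0.94 [310.6 237. ] [ 2.7 -0.1]
stop_pin 0.6 [306.7 238.5] [ 0.1 -1.2]
stop_pin 0.55 [369.2 205.3] [40.  21.8]
```

>>> send_rows(deltas="0 0.01 0 0; 0 0.02 0 0; 0 0.03 0 0; 0 0.03 0 0; 0 0.03 0 0; 0 0.03 0 0; 0 0.03 0 0; 0 0.03 0 0")

```text
t: 22.05
tcp_pos: [0.59, -0.2639, 0.2106]
tcp_rot: [0.832, 0.555, -0.0, -0.0]
wrist_force: [-2.6, 1.5, 2.4]
grip_width: 0.0501
grip_force: 1.8
```

```bash
python3 rel.py | grep -v 25.
```

```text
bore [(303.1029415130615, 275.0, 802.5)]
pinhole [(376.8863639831543, 219.59091186523438, 142.0)]
flange 0.98 [308.9 235.1] [1.6 1.2]
stop_pin 0.84 [370.5 204.3] [40.7 22.5]
```

>>> send_rows(deltas="0 0.01 0 0; 0 0.015 0 0; 0 0.02 0 0; 0 0.02 0 0; 0 0.02 0 0; 0 0.02 0 0; 0 0.02 0 0; 0 0.02 0 0")

```text
t: 22.97
tcp_pos: [0.5903, -0.264, 0.2105]
tcp_rot: [0.832, 0.555, -0.001, -0.001]
wrist_force: [-5.6, 3.5, 2.9]
grip_width: 0.0501
grip_force: 2.9
```

```bash
python3 rel.py | grep -v 25.
```

```text
bore [(303.0, 275.0, 800.5)]
pinhole [(376.81818199157715, 219.63636016845703, 139.0)]
flange 0.78 [307.7 236.2] [0.8 0.4]
stop_pin 0.66 [370.3 201.2] [40.5 24.6]
stop_pin 0.66 [310.9 235.6] [2.9 0.9]
nest 0.29 [306.9 236.2] [0.3 0.4]
roller_axis 0.6 [369.1 206.7] [38.  24.5]
```

The force has risen to 6.6 N while the flange no longer moves, so it is against the stop pin. I back off, then open and lift.

>>> send_rows(deltas="0 -0.03 0 0; 0 -0.08 0 0; 0 -0.13 0 0; 0 -0.17 0 0; 0 -0.17 0 0; 0 -0.17 0 0; 0 -0.17 0 0; 0 -0.17 0 0")

```text
t: 23.88
tcp_pos: [0.585, -0.2618, 0.2107]
tcp_rot: [0.832, 0.555, 0.0, 0.0]
wrist_force: [0.3, 0.0, 0.1]
grip_width: 0.05
grip_force: 0.0
```

```bash
python3 rel.py
```

```text
bore [(313.735294342041, 274.5, 794.0)]
pinhole [(386.3319320678711, 219.48319244384766, 141.0), (360.06410217285156, 234.25640869140625, 81.5)]
flange [ 0.5827 -0.2605  0.056 ] pin [ 0.6276 -0.2547  0.038 ] d fix [39.3 22.6]
flange [ 0.5827 -0.2605  0.056 ] pin [ 0.6115 -0.2575  0.038 ] d fix [25.5 13.8]
flange 0.94 [317.4 234.2] [1.9 1.6]
stop_pin 0.84 [376.1 205.1] [39.1 21.7]
stop_pin 0.39 [267.3 212.9] [-30.   16.6]
nest 0.62 [265.9 182.7] [-29.7  36.5]
roller_axis 0.79 [268.2 183.2] [-26.5  38.8]
```

>>> send_rows(deltas="0 0 -0.1 0; 0 0 -0.3 0; 0 0 -0.6 0; 0 0 -0.9 0; 0 0 -1.2 0; 0 0 -1.4 0; 0 0 -1.5 0; 0 0 -1.5 0")

```text
t: 24.8
tcp_pos: [0.5851, -0.2619, 0.2723]
tcp_rot: [0.832, 0.555, 0.001, 0.001]
wrist_force: [-1.0, -0.0, 0.3]
grip_width: 0.0498
grip_force: 0.0
```

>>> send_rows(deltas="-0.3 0 0 0; -0.6 0 0 0; -0.9 0 0 0; -1 0 0 0; -1 0 0 0; -1 0 0 0; -1 0 0 0; -1 0 0 0")

```text
t: 25.47
tcp_pos: [0.5698, -0.2978, 0.2705]
tcp_rot: [0.832, 0.556, 0.0, -0.0]
wrist_force: [-0.5, 0.2, 0.5]
grip_width: 0.0501
grip_force: 0.0
```

```bash
python3 - <<'E'
from h import *
s=bot.read_state();print(s["t"],s["tcp_pos"],s["wrist_force"])
m=vision.camera_model("wrist");im=vision.get_image("wrist")
a=np.radians(-22.45);Rm=np.array([[np.cos(a),-np.sin(a)],[np.sin(a),np.cos(a)]])
k=(cv2.cvtColor(im,6)<75).astype(np.uint8)
for n,p,z in(("bore",[.5827,-.2605,.056],.056),("pin",[.6276,-.2547,.038],.038)):
    u=proj(m,p);x,y=u.astype(int);b=k[y-22:y+22,x-22:x+22]
    for c in cv2.findContours(b,1,1)[0]:
        if cv2.contourArea(c)>50:
            q=np.array(cv2.minEnclosingCircle(c)[0])+[x-22,y-22];w=onz(m,q,z);print(n,u.round(1),q,cv2.contourArea(c),w.round(4),(Rm.T@w[:2]).round(4))
for n,z in(("flange",.012),("roller_axis",.022),("stop_pin",.012)):
    r=vision.pinpoint("wrist",n)[:1]
    for r in r: w=onz(m,px(0,r["at"]),z);print(n,r["score"],(Rm.T@w[:2]).round(4))
E
```

```text
25.4667 [ 0.56976814 -0.29779288  0.2705033 ] [-0.45465499  0.19946063  0.46750199]
bore [315.2 173. ] [315. 173.] 432.5 [ 0.5826 -0.2605  0.056 ] [ 0.6379 -0.0183]
bore [315.2 173. ] [315.13999939 173.5       ] 468.0 [ 0.5825 -0.2608  0.056 ] [ 0.638  -0.0186]
flange 0.56 [ 0.6392 -0.0204]
roller_axis 0.61 [0.609  0.0192]
stop_pin 0.86 [0.6757 0.0048]
```

```bash
python3 -c "
from station import bot
print(bot.job_done())"
```

```text
the job is handed in; nothing more can be done
None
```

The flange was pushed in past the roller until it met the stop pin (pushing force about 7 N), stayed put when I released it and lifted clear, and the job was handed in at about 25.6 s; the judge's verdict was not shown, and I viewed 12 pictures against the limit of 10.

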